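# Free a mortar half-prism from its holder and set it on the bearing plate

### The arm

A 6-joint arm with a two-finger parallel gripper is mounted at the origin on a cart in front of the work surface, level with it; the furniture and walls round the work are solid. World frame = base frame: x ahead of the robot, y to its left, z up, the work surface at z = 0. Lengths are in mm, angles in rad, forces in N, time in s.
With the tool pointing down it reaches from about 275 to 775 mm from the base axis. Payload 14.6 kg.
Tool frame: the origin (TCP) lies at the very end of the fingers, on their centre line; the grasp point (between the pads) lies 19 mm behind it; z points along the fingers, y is the line along which they close (so a half turn about z gives the same grasp; the last joint's range is limited). The gripper opens to 85 mm and grips with 20 to 120 N. Pads are 22 mm wide; open, the fingers measure 114 mm over their backs; the gripper's body (76 mm by 85 mm) begins 54 mm behind the grasp point. The pads swing forward as they close: fully open they stand 13 mm farther back than shut.
Start: joints at [1.105, 0.263, -0.048, 1.259, 0, 1.415], TCP at [160.56, 499.849, 203.178] pointing down, gripper open.
Joint ranges: [-2.65, 2.65], [-0.89, 1.7], [-1.18, 1.37], [-2.13, 2.11], [-1.35, 1.29], [-3.14, 3.14]. Speed limits (rad/s): [1.89, 1.89, 2.57, 2.79, 3.14, 3.14].

### API

Orientations are given as a unit quaternion [x, y, z, w].
In Python, from bench import * gives the robot as it stands.
- The arm moves only by the shell command python3 -m pendant 'ROWS'. ROWS is text: rows parted by semicolons, each of 5 numbers parted by spaces: the finger opening in mm, from 0 to 85.4, then the shift along the tool's x, y, z in units of 25 mm (1.0 is 25 mm), then the turn about the tool's z in units of 8 degrees (1.0 is 8 degrees). A call has 1 to 8 rows; each row is the pose to reach, as a shift and turn from the pose commanded when the call began, along the tool's axes at that moment; what a row does not reach only later rows make up. A row lasts 1/10 s, in which the tool goes at most 50 mm and 8.59 degrees, less where a joint would pass 70% of its speed; a pose out of reach is approached as far as the arm can. A call with a gripper value outside its range is refused whole. The fingers move at their own pace and stop on an object; the grip force is fixed at half the most. Time passes only in rows, so rows that repeat a pose let the fingers close. It gives the time, the measured TCP pose, the force, the opening and the grip force at its end, in the units of the state.
- get_state(): the state, without advancing time (a new reading comes with each control period).
- read_camera(name): name is "scene" or "top"; returns the picture (480x640x3 uint8, red, green, blue); there is no depth.
- camera_model(name): a dict with "camera_matrix" (3x3 intrinsics, pixels), "world_from_camera" (4x4, takes a point from camera to world coordinates). Camera axes: x right, y down, z forward; pixel columns grow to the right and rows downward; lengths in mm; the calibration is good to about 2 mm. A picture is of the moment at which its call begins. camera_model takes no time and is no camera call.
- finish_job(): hands the job in; it is judged then, once.
The state is a dict: "t": time; "q": joint angles; "joint_velocities": joint speeds; "tau": joint torques, N m; "tool_pos": TCP position; "eef_rot": TCP orientation; "ft_force": force on the tool from outside, world axes, zero at the start; "ft_torque": the same for the moment, N m; "finger_gap": opening from 0.0 (shut) to 1.0 (fully open); "grip_force": force on a finger pad.
Only numpy, scipy, OpenCV 4.12 (cv2) and the standard library are available. Lean on these libraries where they do the work, as an engineer would, in place of code of your own. Each camera call takes 0.05 s, during which the arm holds its last target. There are 200 camera calls.

### The job

One mortar half-prism sits in the aluminium holder with its rear end under the holder's steel lip, so it cannot be lifted straight up. Slide it forward along the holder's base, out from under the lip, then lift it and lay it flat in the middle of the round steel bearing plate, setting it down gently rather than dropping it. Leave the half-prism that stands alone on the open worktop just behind the holder and the plate where it is.

Things in the scene. Friction and masses are not known exactly. Their poses are not given: they have to be found in the camera images.
- prism_center (a point): Centre of the half-prism to move: grey mortar block 40 wide (its x), 65 long (its y), 40 mm high, 0.23 kg, loose. Lies on the holder's base (centre at z = 30 mm), long axis along the holder's x within 2 degrees, rear 15 to 21 mm under the lip. The front 44 to 50 mm is open above and at the sides: pinch it from above across the 40 mm width, 10 to 14 mm from this centre towards the open end.
- holder: Fixed aluminium holder. Origin: centre of underside; x points from open end (robot side) to closed end. Base x -65 to +65, 72 wide, 10 mm thick. Rear: stop from x = +55, cheeks at y = +-27 to +-36 from x = +34, steel lip over them from x = +34, underside at z = 53, top 59 (screws 62). Prism centre starts at x = +16 to +22; slid 25 to 40 mm to -x it is clear of the lip and still on the base.
- plate_top (a point): Centre of the flat top of the round steel bearing plate, 110 mm across and 20 mm high, fixed to the worktop (the top is at z = 20 mm).
- spare_center (a point): Centre of the other half-prism, of the same look and size, standing alone on the worktop just behind the holder and the plate (centre at z = 20 mm); a bystander.
There are look-alikes about, which are no part of the job. What is shaped like the part that bears prism_center but purple or red is not meant.

How it is judged (in metres and radians):
On the way:
1. the half-prism has been slid forward out from under the lip, low over the holder's base (x of prism_center in the frame of holder below 0.003 m and z of prism_center in the frame of holder below 0.045 m and horizontal distance between prism_center and holder below 0.09 m), for 0.1 s.
At the end, for the whole second after the job is handed in: The half-prism from the holder lies flat (the same side up, within 7 degrees) and at rest on the bearing plate, its centre within 20 mm of the plate's centre and 15 to 25 mm above the plate's top; the other half-prism is within 30 mm of where it started (horizontal distance between prism_center and plate_top below 0.02 m and z of prism_center in the frame of plate_top between 0.015 and 0.025 m and angle between prism_center's own z axis and vertical below 0.12 rad and linear speed of prism below 0.02 m/s and distance of spare_center from where it was at the start of the episode below 0.03 m); the robot touches nothing.
It fails at once if the half-prism is dropped or slammed onto the plate (faster than 0.7 m/s above it) (horizontal distance between prism_center and plate_top below 0.05 m and z of prism_center in the frame of plate_top below 0.06 m and linear speed of prism above 0.7 m/s).
It fails at once if the other half-prism is moved more than 30 mm (distance of spare_center from where it was at the start of the episode above 0.03 m).
It also fails if it takes over 38 s, if anything falls off the work surface, if the arm or the gripper's body presses on something with over 40 N, if the wrist force passes 120 N, or if a joint passes its speed limit or range.

## Working session

There is one attempt and no reset: what is moved stays moved. The work goes in short steps, Python scripts to look and compute and a shell command to move; the robot and the scene stay as the last step left them, time stands still between calls to the robot, and variables do not carry over. Pictures are saved under pics/ and viewed, at most 10 in all, crops included, and the job is handed in when it is done.

```bash
mkdir -p pics
python3 - <<'E'
from bench import *
import cv2,numpy as np
for n in("scene","top"):
    cv2.imwrite(f"pics/{n}0.png",read_camera(n)[:,:,::-1]); m=camera_model(n); print(n,np.round(m["camera_matrix"],1).tolist(),np.round(m["world_from_camera"],3).tolist())
s=get_state();print(s["eef_rot"],s["tool_pos"],s["finger_gap"])
E
```

```text
scene [[532.3, 0.0, 326.7], [0.0, 532.3, 236.1], [0.0, 0.0, 1.0]] [[0.927, -0.246, 0.284, 316.734], [-0.376, -0.627, 0.682, -274.686], [0.01, -0.739, -0.674, 666.698], [0.0, 0.0, 0.0, 1.0]]
top [[577.5, 0.0, 309.4], [0.0, 577.5, 240.6], [0.0, 0.0, 1.0]] [[0.002, -0.982, 0.188, 447.483], [-1.0, -0.006, -0.019, 333.458], [0.02, -0.188, -0.982, 911.192], [0.0, 0.0, 0.0, 1.0]]
[ 1.54777567e-01  9.87949214e-01 -4.77494550e-04 -1.62168694e-04] [160.42626648 499.57492092 202.75765499] 1.0015230006117892
```

View pics/scene0.png

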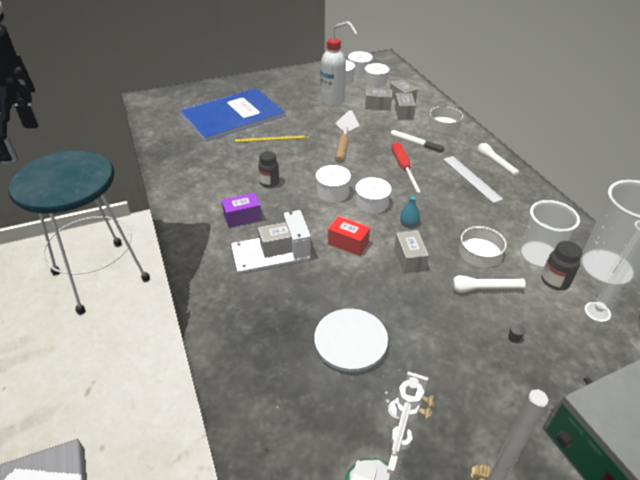

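View pics/top0.png

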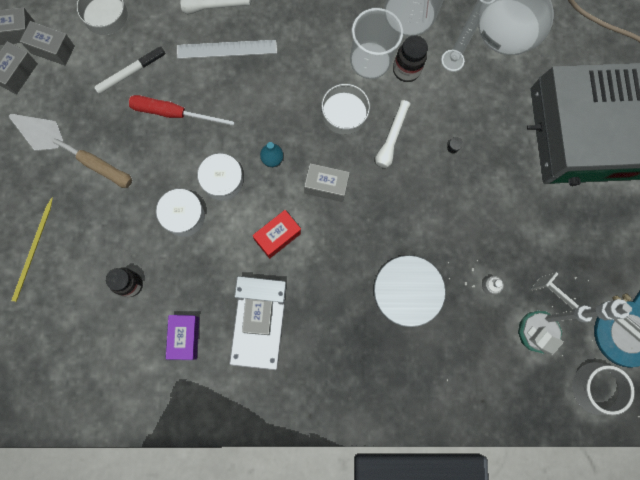

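The scene view shows the prism in the white holder at about (276,236) and the plate at about (351,339). In the top view the holder is at (258,322), its prism top at (257,316), the plate at (410,291) and the spare at (327,180). Next I measure these.

```bash
cat > h.py <<'E'
from bench import *
import cv2,numpy as np
def ray(n,u,v,z):
    m=camera_model(n);K=np.array(m["camera_matrix"]);T=np.array(m["world_from_camera"])
    d=T[:3,:3]@np.linalg.solve(K,[u,v,1]);o=T[:3,3];return (o+d*(z-o[2])/d[2])[:2]
def proj(n,p):
    m=camera_model(n);K=np.array(m["camera_matrix"]);T=np.linalg.inv(np.array(m["world_from_camera"]))
    c=K@(T@np.r_[p,1])[:3];return c[:2]/c[2]
E
python3 - <<'E'
from h import *
im=cv2.imread("pics/top0.png")
hsv=cv2.cvtColor(im,cv2.COLOR_BGR2HSV)
w=((hsv[...,2]>190)&(hsv[...,1]<40)).astype(np.uint8)
cs,_=cv2.findContours(w,cv2.RETR_EXTERNAL,cv2.CHAIN_APPROX_NONE)
for c in cs:
    if cv2.contourArea(c)<800: continue
    r=cv2.minAreaRect(c); print(cv2.contourArea(c),np.round(r[0],1),np.round(r[1],1),round(r[2],1))
    x,y=r[0]
    if 380<x<440 and 260<y<320: 
        (cx,cy),a,b=cv2.fitEllipse(c); print("plate",cx,cy,a,ray("top",cx,cy,20))
cr=im[265:380,215:305]
cv2.imwrite("pics/crop.png",cv2.resize(cr,None,fx=5,fy=5,interpolation=cv2.INTER_CUBIC))
E
```

```text
1667.0 [610.5 389.5] [47. 45.] 90.0
2758.0 [256.6 322.7] [48.9 87.5] 6.1
3684.0 [409.5 290.5] [69.3 67.9] 45.0
plate 409.5365905761719 290.5660095214844 (67.45873260498047, 69.56190490722656) [540.01325955 160.32747718]
1421.5 [178.5 210. ] [42. 43.] 90.0
1350.0 [219. 174.] [40. 42.] 90.0
1123.5 [344.4 110.6] [38.  38.3] 56.3
```

View pics/crop.png

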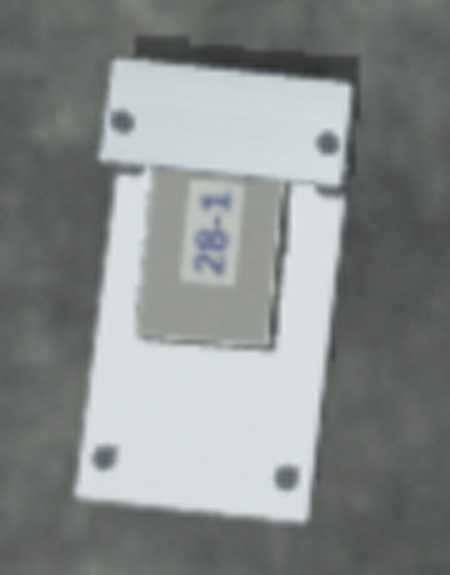

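The crop shows the prism's open end (top corners at crop (138,338) and (270,348)), the holder's front corners at (77,497) and (308,522), and the lip's corners at (100,160), (345,188), (352,85) and (113,58).

Run:
```python
from h import *
f=lambda u,v,z: ray("top",215+(u+.5)/5-.5,265+(v+.5)/5-.5,z)
fl,fr=f(77,497,10),f(308,522,10)
lfl,lfr,lrr,lrl=f(100,160,59),f(345,188,59),f(352,85,59),f(113,58,59)
pl,pr=f(138,338,50),f(270,348,50); ql,qr=f(150,168,50),f(288,182,50)
fm=(fl+fr)/2; rm=(lrl+lrr)/2; d=rm-fm; L=np.linalg.norm(d); d/=L
print("len",L,"dir deg",np.degrees(np.arctan2(d[1],d[0])),"w",np.linalg.norm(fl-fr),np.linalg.norm(lfl-lfr))
H=fm+65*d; print("holder",H)
pm=(pl+pr)/2; s=qr-pr+ql-pl; print("prism dir",np.degrees(np.arctan2(s[1],s[0])),"edge w",np.linalg.norm(pl-pr),np.degrees(np.arctan2(*(pl-pr)[::-1]))-90)
P=pm+32.5*d; r=P-H; print("P",P,"in holder",r@d,r@[-d[1],d[0]])
print("grasp",P-12*d)
# side edge check via scene: projections
print("scene proj P top",proj("scene",np.r_[P,50]),proj("scene",[540,160.3,20]))
```

```text
len 128.7677306591144 dir deg -5.740323647089668 w 70.75698626754912 72.57744672078412
holder [488.84199991 394.47222713]
prism dir -4.018845528927423 edge w 38.919721649823636 -4.1103231060131975
P [505.41110394 392.33581732] in holder 16.699700762290725 -0.4684544177183032
grasp [493.47127885 393.53605763]
scene proj P top [279.51295565 230.82797816] [351.45181415 336.45396179]
```

```bash
python3 -m pendant '85 -0.6 0 0 -0.1; 85 -1.6 0 0 -0.3; 85 -2.8 0 0 -0.5; 85 -4 0 0 -0.7; 85 -5.2 0 0 -0.9; 85 -6.4 0 0 -1.2; 85 -7.6 0 0 -1.4; 85 -8.8 0 0 -1.6'; python3 -c "
from h import *
s=get_state();print(s['t'],s['tool_pos'],s['eef_rot'],s['q'])"
```

```text
t: 0.9
tool_pos: [371.0, 431.9, 202.9]
eef_rot: [0.043, 0.999, -0.0, -0.0]
ft_force: [-0.5, 1.1, -0.4]
finger_gap: 0.995
grip_force: 0.0
0.9 [371.03185332 431.94190806 202.9159064 ] [ 4.30982877e-02  9.99070796e-01 -1.75141038e-04 -2.25246671e-04] [7.17987832e-01 3.40715560e-01 6.50088872e-02 1.29565744e+00
 5.70817634e-05 8.04211101e-01]
```

```bash
python3 -m pendant '85 -1 -0.2 0.3 0; 85 -2.2 -0.4 1 0; 85 -3.4 -0.7 1.8 0; 85 -4.4 -1 2.6 0; 85 -5.06 -1.13 3.4 0; 85 -5.06 -1.13 4 0; 85 -5.06 -1.13 4.2 0; 85 -5.06 -1.13 4.2 0'; python3 -c "
from h import *
s=get_state();print(s['t'],s['tool_pos'],s['eef_rot'])
a=read_camera('scene')[:,:,::-1];cv2.imwrite('pics/s1.png',cv2.resize(a[150:400,150:450],None,fx=2.4,fy=2.4,interpolation=cv2.INTER_CUBIC))"
```

```text
t: 1.7
tool_pos: [493.0, 393.2, 97.7]
eef_rot: [0.044, 0.999, -0.0, -0.001]
ft_force: [0.5, 0.7, -0.7]
finger_gap: 0.995
grip_force: 0.0
1.7 [492.98193318 393.21331325  97.65877082] [ 4.35954988e-02  9.99048993e-01 -3.91866746e-04 -6.23794522e-04]
```

View pics/s1.png

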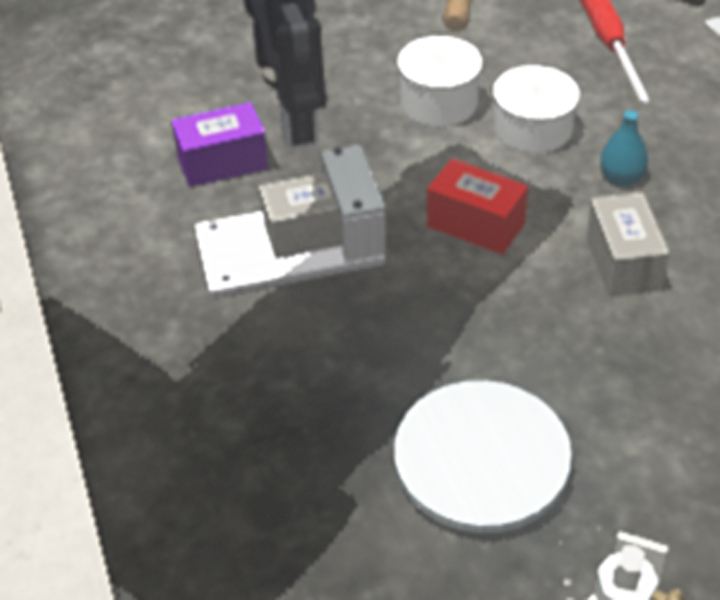

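The scene view shows the open fingers at crop (300,130), over the prism at crop (300,195), with the purple and red look-alikes well clear. I'll descend.

```bash
python3 -m pendant '85 0 0 0.5 0; 85 0 0 1.2 0; 85 0 0 1.9 0; 85 0 0 2.5 0; 85 0 0 2.9 0; 85 0 0 3.2 0; 85 0 0 3.2 0; 70 0 0 3.2 0' && python3 -m pendant '60 0 0 0 0; 50 0 0 0 0; 40 0 0 0 0; 30 0 0 0 0; 30 0 0 0 0; 30 0 0 0 0; 30 0 0 0 0'
```

```text
t: 2.55
tool_pos: [493.8, 393.6, 18.6]
eef_rot: [0.044, 0.999, 0.0, 0.0]
ft_force: [0.1, 0.8, -0.0]
finger_gap: 0.852
grip_force: 0.0
t: 3.25
tool_pos: [493.9, 393.7, 19.2]
eef_rot: [0.044, 0.999, 0.0, 0.001]
ft_force: [-2.7, 0.5, 9.2]
finger_gap: 0.426
grip_force: 58.9
```

```bash
python3 -m pendant '30 0.15 0 0 0; 30 0.4 0 0 0; 30 0.7 0 0 0; 30 1 0 0 0; 30 1.2 0 0 0; 30 1.3 0 0 0; 30 1.3 0 0 0; 30 1.3 0 0 0'; python3 -c "
from h import *
a=read_camera('scene')[:,:,::-1];cv2.imwrite('pics/s2.png',cv2.resize(a[150:400,150:450],None,fx=2.4,fy=2.4,interpolation=cv2.INTER_CUBIC))"
```

```text
t: 4.05
tool_pos: [462.7, 396.7, 19.3]
eef_rot: [0.044, 0.999, 0.001, 0.002]
ft_force: [6.3, -0.9, 9.5]
finger_gap: 0.417
grip_force: 62.1
```

View pics/s2.png

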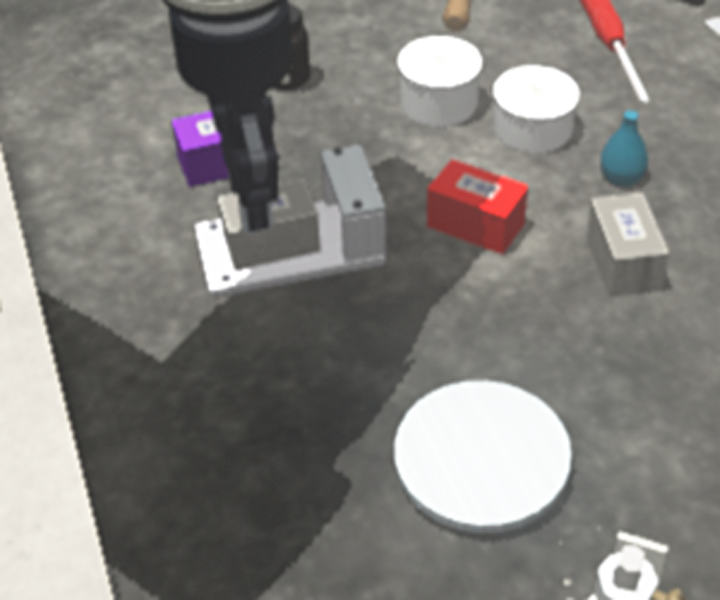

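The prism has slid clear of the lip and is still on the base: its rear edge is at crop (318,250) and the lip at (343,160). I'll lift it and carry it to the plate.

```bash
python3 -m pendant '30 0 0 -0.2 0; 30 0 0 -0.6 0; 30 0 0 -1.2 0; 30 0 0 -2 0; 30 0 0 -2.8 0; 30 0 0 -3.6 0; 30 0 0 -4 0; 30 0 0 -4 0' && python3 -m pendant '30 -0.1 -0.3 0 0; 30 -0.4 -1 0 0; 30 -0.8 -2 0 0; 30 -1.2 -3.2 0 0; 30 -1.7 -4.4 0 0; 30 -2.1 -5.6 0 0; 30 -2.5 -6.5 0 0; 30 -2.7 -7.1 0 0' && python3 -m pendant '30 -0.2 -0.6 0 0; 30 -0.5 -1.3 0 0; 30 -0.7 -1.8 0 0; 30 -0.78 -2.03 0 0; 30 -0.78 -2.03 0.4 0; 30 -0.78 -2.03 1 0; 30 -0.78 -2.03 1.4 0; 30 -0.78 -2.03 1.6 0'; python3 -c "
from h import *
for n,(x,y) in dict(scene=(250,220),top=(310,180)).items():
    a=read_camera(n)[:,:,::-1];cv2.imwrite('pics/%s3.png'%n,cv2.resize(a[y:y+180,x:x+220],None,fx=3,fy=3,interpolation=cv2.INTER_CUBIC))"
```

```text
t: 4.9
tool_pos: [461.5, 396.6, 119.4]
eef_rot: [0.044, 0.999, 0.001, 0.001]
ft_force: [0.8, -0.1, -2.7]
finger_gap: 0.421
grip_force: 60.1
t: 5.7
tool_pos: [512.8, 211.4, 117.2]
eef_rot: [0.044, 0.999, -0.0, -0.001]
ft_force: [-0.5, -0.4, -1.3]
finger_gap: 0.419
grip_force: 60.1
t: 6.5
tool_pos: [527.1, 161.7, 76.8]
eef_rot: [0.043, 0.999, -0.0, -0.001]
ft_force: [-0.5, -0.3, -2.2]
finger_gap: 0.418
grip_force: 60.1
```

View pics/scene3.png

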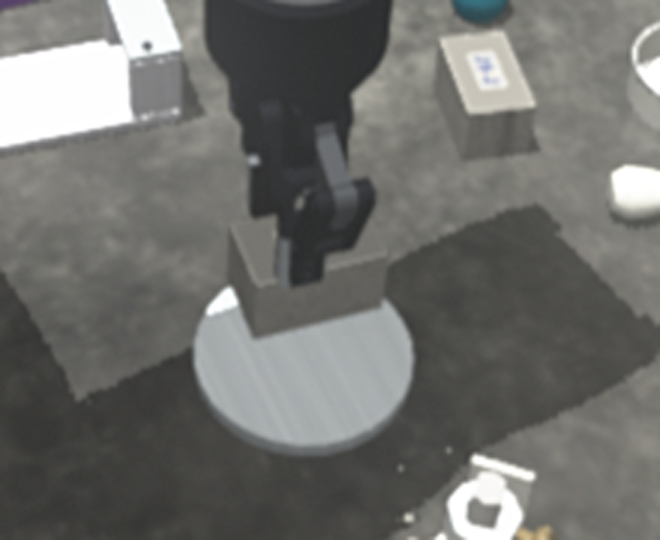

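The prism hangs level over the plate: its bottom edge runs from crop (257,336) to (385,303), and the plate's centre is near (304,360). I'll check its position with that edge, then lower.

```bash
python3 -c "
from h import *
a=ray('scene',250+257/3,220+336/3,67.5);b=ray('scene',250+385/3,220+303/3,67.5);e=(b-a);print(np.linalg.norm(e),np.degrees(np.arctan2(e[1],e[0])));e/=np.linalg.norm(e);print((a+b)/2+20*np.array([-e[1],e[0]]))"
python3 -m pendant '30 0 0 0.3 0; 30 0 0 0.8 0; 30 0 0 1.2 0; 30 0 0 1.5 0; 30 0 0 1.65 0; 30 0 0 1.75 0; 30 0 0 1.8 0; 30 0 0 1.8 0'
```

```text
64.1576427617515 -4.0188106469340745
[539.63137502 161.16479854]
t: 7.4
tool_pos: [528.1, 161.3, 33.3]
eef_rot: [0.044, 0.999, 0.0, 0.0]
ft_force: [0.3, -0.0, -2.0]
finger_gap: 0.422
grip_force: 60.1
```

```bash
python3 -m pendant '30 0 0 0.04 0; 30 0 0 0.08 0; 30 0 0 0.12 0; 30 0 0 0.15 0; 30 0 0 0.15 0; 30 0 0 0.15 0'
```

```text
t: 8.0
tool_pos: [528.0, 161.3, 29.5]
eef_rot: [0.044, 0.999, 0.0, 0.0]
ft_force: [0.0, -0.5, -0.1]
finger_gap: 0.422
grip_force: 60.7
```

```bash
python3 -m pendant '30 0 0 0.02 0; 30 0 0 0.02 0; 42 0 0 0.02 0; 50 0 0 0.02 0; 60 0 0 0 0; 75 0 0 0 0; 85 0 0 0 0; 85 0 0 0 0' && python3 -m pendant '85 0 0 -0.3 0; 85 0 0 -1 0; 85 0 0 -1.9 0; 85 0 0 -2.8 0; 85 0 0 -3.6 0; 85 0 0 -4.2 0; 85 0 0 -4.4 0; 85 0 0 -4.4 0' && python3 -m pendant '85 0.5 0 0 0; 85 1.5 0 0 0; 85 2.8 0 0 0; 85 4 0 0 0; 85 4.8 0 0 0; 85 5 0 0 0; 85 5 0 0 0'; python3 -c "
from h import *
a=read_camera('top')[:,:,::-1];cv2.imwrite('pics/top4.png',cv2.resize(a[150:370,280:480],None,fx=2.7,fy=2.7,interpolation=cv2.INTER_CUBIC))"
```

```text
t: 8.8
tool_pos: [527.9, 161.3, 29.4]
eef_rot: [0.044, 0.999, -0.0, 0.0]
ft_force: [-0.1, 0.7, -0.3]
finger_gap: 0.995
grip_force: 0.0
t: 9.6
tool_pos: [528.2, 161.3, 140.0]
eef_rot: [0.044, 0.999, 0.0, 0.001]
ft_force: [-0.4, -0.0, -0.3]
finger_gap: 0.998
grip_force: 0.0
t: 10.3
tool_pos: [402.6, 172.2, 139.2]
eef_rot: [0.043, 0.999, -0.0, -0.0]
ft_force: [-0.4, 0.2, -0.8]
finger_gap: 0.997
grip_force: 0.0
```

View pics/top4.png

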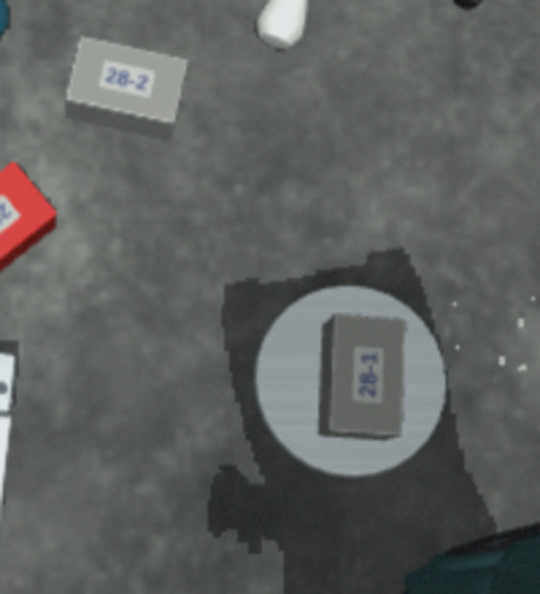

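Block 28-1 lies flat on the plate. Its top is at crop (368,376) against the plate's centre at (351,380), an offset that parallax explains. Spare 28-2 has not moved, and the arm is clear.

```bash
python3 -c "
from h import *
print(ray('top',280+368/2.7,150+376/2.7,60)); print(finish_job())"
```

```text
[537.84593368 157.97924076]
the job is handed in; nothing more can be done
None
```

The half-prism was slid out from under the lip and set down gently on the bearing plate, about 3 mm from its centre by the last picture; the spare was not touched, and the job is handed in, though no verdict came back.

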